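Plug the nut cutter's feed chute and hold the dial on pulse

TASK

Get the topping cutter running: before turning its dial, set the yellow feed plug fully down in the open feed chute on the lid and let go of it, so that no nuts fly out. Then turn the black dial clockwise past its first two clicks to the third, the pulse position, and keep hold of it there: it springs back if let go, so finish with the gripper still holding the dial at pulse. Leave the sprinkles jar, the steel bowl and the spatula where they are.

Things in the scene. Friction and masses are not known exactly. Their poses are not given: they have to be found in the camera images.
- cutter: White food cutter fixed on the bench, 360 mm long (its x), 200 wide. Its -x end is a motor tower, 125 mm long, 165 high, the black dial on top. The rest, 72 mm high, carries a steel bowl (175 mm diameter, axis at x=+70) with a grey lid, its top 200 mm above the bench, and on it the feed chute. A bowl handle juts 29 mm beyond the -y side. Origin: centre of underside, z up.
- chute (a point): Centre of the open mouth (rim) of the feed chute on the cutter's lid, 235 mm above the bench, at x = +95 mm, y = 0 of the cutter. The chute is a vertical round tube, 54 mm inside diameter, 64 mm outside, 35 mm deep.
- plug: Loose yellow feed plug, about 90 g, upright on the bench. Round about z: skirt 49 mm diameter from 0 to 30 mm up (39 mm at the foot, tapered over 8 mm), flange 72 mm diameter from 30 to 36 mm up, grip knob 28 mm diameter from 36 to 70 mm up. Origin: centre of its underside. Seated, the flange lies on the chute's rim and the origin is 30 mm below chute.
- plug_grip (a point): Point on the plug's axis in the grip knob, 58 mm above the plug's underside: a good TCP height to grip it from above, the tips just over the flange.
- dial (a joint): Turn of the dial in rad, clockwise from above, vertical axis. 0 is off; clicks (detents) at 0.42 (one dot), 0.84 (two dots) and 1.26 (three red dots, pulse); hard stop at 1.32. It stays by itself at 0, 0.42 and 0.84, but from pulse a spring turns it back to 0.84 when let go. Getting over the clicks takes up to about 0.2 N m, holding pulse 0.05 to 0.2 N m.
- dial_grip (a point): Point on the dial's axis at TCP height to pinch its bar from above: 199 mm above the bench, x=-115, y=0 mm of the cutter. Black disc, 54 mm diameter, top 177 mm above the bench; across it an upright bar 52 long, 14 thick, top at 209 mm. Site x runs along the bar (white pointer at -x) and turns with it; z up. At joint 0, point x is 0.63 rad counter-clockwise (from above) of the cutter's x.
- jar: Bystander: closed pink sprinkles jar with white cap, 64 mm diameter, 105 mm high. Origin: centre of its underside.
- bowl: Bystander: empty steel bowl, 110 mm diameter, 50 mm high. Origin: centre of its underside.
- spatula: Bystander: kitchen spatula lying flat along its x axis, about 250 mm long. Origin: on its underside.
Things that resemble listed ones, but are neither listed nor needed, are in the scene too. What is meant by the plug is not orange or purple, and is the smaller of those in its own colour.

How it is judged:
On the way, in this order (a step that is already met when the one before it is completed fails the run):
1. the feed plug sits fully down and upright in the chute and is let go (horizontal distance between plug and chute below 0.006 m and z of plug in the frame of chute between -0.035 and -0.026 m and angle between plug's own z axis and vertical below 0.08 rad and contact force between the fingers and plug below 0.1 N), for 0.2 s.
2. the dial is turned to the third position (pulse) and held there by the fingers (value of joint dial above 1.13 rad and contact force between the fingers and cutter above 1 N), for 0.5 s.
At the end, for the whole second after the job is handed in: Plug let go in the chute: within 6 mm of its axis, upright to 0.08 rad, underside 26 to 35 mm below the rim; dial still and past 1.13 rad, fingers pressing on it with over 1 N at the program's end and for 1 s after; jar, bowl and spatula within 30 mm of their starts (all of step 1 and all of step 2 and velocity of joint dial between -0.1 and 0.1 rad/s and distance of each of jar, bowl, spatula from where it was at the start of the episode below 0.03 m); the arm keeps its last pose, push and grip.
It fails at once if the dial is turned while the feed chute is not plugged (value of joint dial above 0.2 rad and not (horizontal distance between plug and chute below 0.006 m and z of plug in the frame of chute between -0.035 and -0.026 m and angle between plug's own z axis and vertical below 0.08 rad)).
It fails at once if the jar is pushed away (distance of jar from where it was at the start of the episode above 0.03 m).
It fails at once if the bowl is pushed away (distance of bowl from where it was at the start of the episode above 0.03 m).
It fails at once if the spatula is pushed away (distance of spatula from where it was at the start of the episode above 0.03 m).
It also fails if it takes over 61 s, if anything falls off the work surface, if the arm or the gripper's body presses on something with over 40 N, if the wrist force passes 120 N, or if a joint passes its speed limit or range.

ROBOT

A 7-joint arm with a two-finger parallel gripper is mounted at the origin on the work surface. World frame = base frame: x ahead of the robot, y to its left, z up, the work surface at z = 0. Lengths are in m, angles in rad, forces in N, time in s.
With the tool pointing down it reaches from about 0.425 to 0.95 m from the base axis. Payload 4.7 kg.
Tool frame: the origin (TCP) lies between the finger pads, 19 mm behind the fingertips; this is the grasp point; z points along the fingers, y is the line along which they close (so a half turn about z gives the same grasp; the last joint's range is limited). The gripper opens to 85 mm and grips with 20 to 120 N. Pads are 22 mm wide; open, the fingers measure 114 mm over their backs; the gripper's body (76 mm by 85 mm) begins 54 mm behind the grasp point. The pads swing forward as they close: fully open they stand 13 mm farther back than shut.
Start: joints at [-1.239, 0.469, -0.049, 1.532, 0.024, 1.141, -0.082], TCP at [0.238, 0.632, 0.25] pointing down, gripper open.
Joint ranges: [-2.59, 2.59], [-0.33, 1.99], [-1.39, 1.29], [0.1, 2.45], [-1.04, 4.18], [0.21, 1.99], [-2.66, 2.66]. Speed limits (rad/s): [2.57, 2.57, 3.14, 3.14, 3.14, 3.14, 3.14].

INTERFACE

Orientations are given as [roll, pitch, yaw] about the fixed x, y, z axes, in that order (R = Rz(yaw) Ry(pitch) Rx(roll)).
In Python, from plant import robot gives the robot as it stands. Calls block until the motion is done:
- robot.goto(position, orientation): joint-space move of the TCP to a pose.
- robot.move_straight(position, vel=0.15, attitude=None, contact_N=None): straight line of the TCP; attitude=None keeps the orientation; vel is the mean speed in m/s. With contact_N (N) it stops when the force on the tool has changed by that much, and returns True; else False.
- robot.move_joints(angles): joint-space move.
- robot.grip(opening, strength=None): opening from 0.0 (shut) to 1.0 (fully open); strength is the grip in N (None keeps the last); returns when the fingers have stopped.
- robot.sleep(seconds).
- robot.inverse_kinematics(position, orientation): joint angles nearest the present ones, or None.
- robot.sense(): the state.
- robot.grab_frame(name): name is "scene" or "top" or "wrist"; returns a dict with "image" (420x560x3 uint8, red, green, blue), "range_z" (420x560 float32, m along the optical axis (not along the pixel's ray), 0 where there is no reading), "fx", "fy", "cx", "cy" (pixels), "dist_coeffs" ([k1, k2, p1, p2, k3] as OpenCV has them; the pictures are not rectified), "R" (3x3) and "t" (3): a world point X has camera coordinates R X + t. Camera axes: x right, y down, z forward; pixel columns grow to the right and rows downward; lengths in m; the calibration is good to about 2 mm. A picture is of the moment at which its call begins.
A pose or a line that the arm cannot do raises robot.IKError and nothing moves.
- robot.close_job(): hands the job in; it is judged then, once.
The state is a dict: "t": time; "joint_pos": joint angles; "joint_velocities": joint speeds; "effort": joint torques, N m; "tcp_pos": TCP position; "tcp_rot": TCP orientation; "wrist_force": force on the tool from outside, world axes, zero at the start; "torque": the same for the moment, N m; "opening": opening from 0.0 (shut) to 1.0 (fully open); "gripper_force": force on a finger pad.
Only numpy, scipy, OpenCV 4.12 (cv2) and the standard library are available. Lean on these libraries where they do the work, as an engineer would, in place of code of your own. Each camera call takes 0.05 s, during which the arm holds its last target. There are 200 camera calls.

## Working session

There is one attempt and no reset: what is moved stays moved. The work goes in short steps, each a Python script; the robot and the scene stay as the last script left them, time stands still between calls to the robot, and variables do not carry over. Pictures are saved under pics/ and viewed, at most 10 in all, crops included, and the job is handed in when it is done.

```bash
mkdir -p pics; ls
cat > h.py <<'E'
import numpy as np, cv2
from plant import robot
def shot(n,name):
    f=robot.grab_frame(n); np.savez('pics/'+name+'.npz',**f); cv2.imwrite('pics/'+name+'.png',f['image'][...,::-1]); return f
def load(name): return dict(np.load('pics/'+name+'.npz'))
def K(f): return np.array([[f['fx'],0,f['cx']],[0,f['fy'],f['cy']],[0,0,1.]])
def world(f,u,v,z=None):
    """pixel(s)-> world using depth, or plane height z"""
    u=np.atleast_1d(u).astype(float);v=np.atleast_1d(v).astype(float)
    p=cv2.undistortPoints(np.stack([u,v],-1)[:,None],K(f),f['dist_coeffs'])[:,0]
    r=np.c_[p,np.ones(len(p))]; R,t=f['R'],f['t']; c=-R.T@t
    if z is None: d=f['range_z'][v.astype(int),u.astype(int)][:,None]
    else:
        w=r@R; d=((z-c[2])/w[:,2])[:,None]
    return (r*d-t)@R
E
python3 - <<'E'
from h import *
a=shot('scene','s0'); b=shot('top','t0')
for f in (a,b): print(f['R'].round(3).tolist(),f['t'],f['fx'],f['dist_coeffs'])
print(robot.sense()['tcp_rot'])
E
```

```text
pics
[[0.8, 0.6, -0.014], [0.5, -0.68, -0.536], [-0.331, 0.422, -0.844]] [-0.41031833 -0.15714642  1.49235993] 378.93650354138623 [0.03401766 0.         0.         0.         0.        ]
[[0.008, -1.0, -0.003], [-0.998, -0.008, -0.054], [0.054, 0.003, -0.999]] [0.01116063 0.49091801 1.52717711] 448.56621062435545 [0.03576153 0.         0.         0.         0.        ]
[-3.13978003e+00  9.16111450e-05  2.78086348e+00]
```

View pics/s0.png

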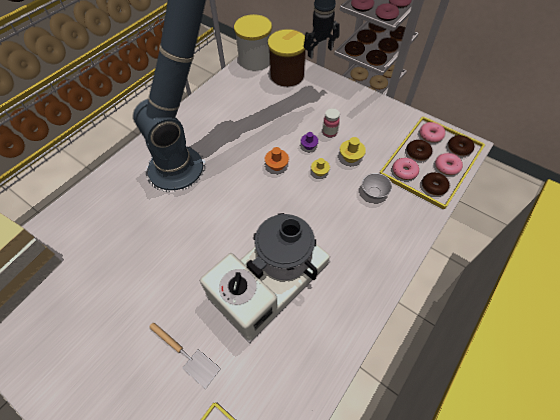

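View pics/t0.png

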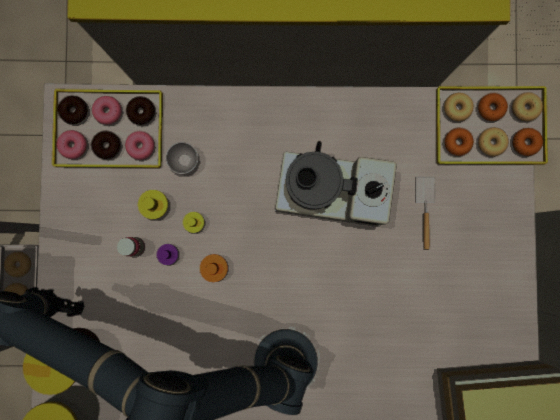

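Top picture: the candidates are orange (213,267), purple (168,254), large yellow (153,205) and small yellow (194,222). The plug should be the small yellow one. The cutter's chute is at (307,178) and the dial at (374,189). The jar is at (130,246), the bowl at (183,159) and the spatula at (426,215).

Run:
```python
from h import *
f=load('t0'); im=f['image'][...,::-1]
def crop(x,y,w,h,s): return cv2.resize(im[y:y+h,x:x+w],None,fx=s,fy=s,interpolation=cv2.INTER_CUBIC)
a=crop(125,140,130,150,4)[:, :390]; b=crop(270,135,135,100,5.9)
A=crop(120,180,130,100,3); B=crop(270,135,130,100,6)
c=np.zeros((600,800,3),np.uint8); 
B=cv2.resize(im[135:235,270:400],(780,600),interpolation=cv2.INTER_CUBIC); cv2.imwrite('pics/cB.png',B)
A=cv2.resize(im[180:280,125:255],(780,600),interpolation=cv2.INTER_CUBIC); cv2.imwrite('pics/cA.png',A)
# yellow blobs: flange size
hsv=cv2.cvtColor(im,cv2.COLOR_BGR2HSV); m=cv2.inRange(hsv,(24,120,90),(36,255,255)); m[:150]=0
n,l,st,ce=cv2.connectedComponentsWithStats(m)
for i in range(1,n):
    x,y,w,h,ar=st[i]
    if 100<ar<2000 and 120<ce[i][0]<260 and y<300: 
        print(st[i],ce[i],world(f,*ce[i],z=.036),'diam',np.sqrt(ar*4/np.pi)*np.median(f['range_z'][l==i])/f['fx'], 'hmax',world(f,*np.nonzero(l==i)[::-1])[:,2].max())
for p in [(307,178),(374,189),(374,180),(320,203)]: print(p,world(f,*p))
# cutter tall regions
```

```text
[138 190  30  29 626] [152.06070288 203.83865815] [[0.52867794 0.45538459 0.036     ]] diam 0.09473387738344596 hmax 1.5516184721806263
[183 212  21  21 332] [192.90963855 221.8313253 ] [[0.46882597 0.31653677 0.036     ]] diam 0.0695057997979337 hmax 1.5516184721806263
(307, 178) [[ 0.59723087 -0.05957334  0.20338424]]
(374, 189) [[ 0.5640683  -0.25951399  0.21331309]]
(374, 180) [[ 0.59712856 -0.26835469  0.16975243]]
(320, 203) [[ 0.52207093 -0.0994361   0.19939765]]
```

View pics/cA.png

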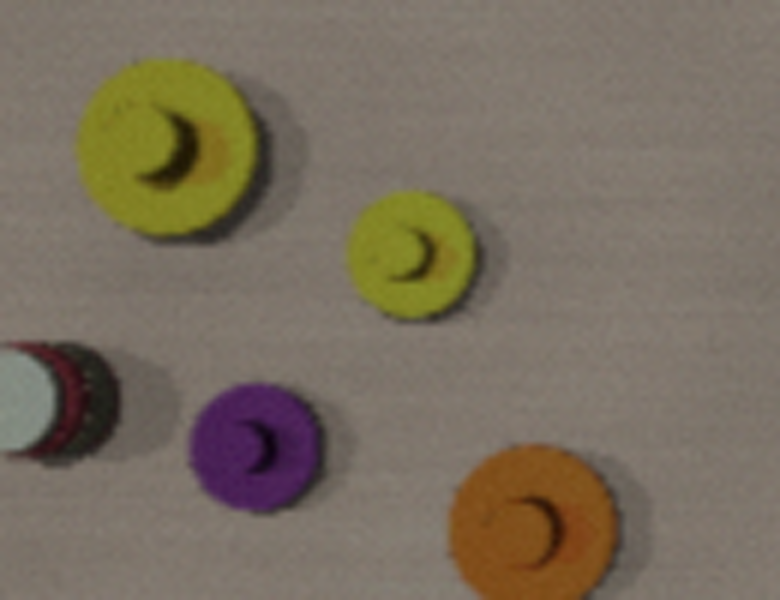

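View pics/cB.png

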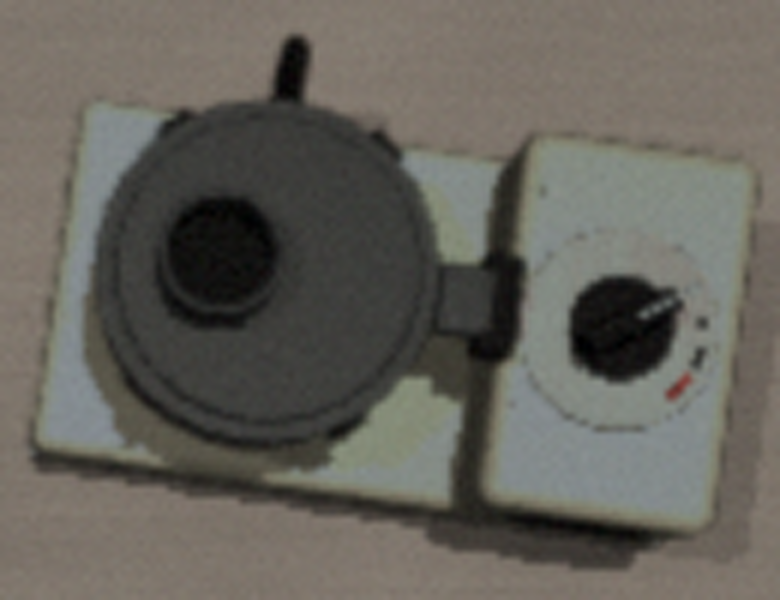

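The small yellow plug in crop A is at (412,256), with a flange of about 70 mm, so it is the right one. In crop B the chute mouth is at (221,252), the dial disc at (622,328), and the tower top corners are visible. The pointer is at upper right, so the dial is off.

Run:
```python
from h import *
f=load('t0')
def cw(x,y,z,ox=270,oy=135): return world(f,ox+x/6-.4,oy+y/6-.4,z)[0]
print('plug',cw(412,256,.036,125,180),cw(403,252,.07,125,180))
ch=cw(221,252,.235); di=cw(622,328,.177); print('chute',ch,'dial',di, np.linalg.norm(ch-di))
d=(ch-di)[:2]; print('yaw',np.arctan2(d[1],d[0]), 'len',np.linalg.norm(d))
P=[cw(*p,.165) for p in [(535,138),(752,162),(712,525),(487,497)]]
for i in range(4):
    e=P[(i+1)%4]-P[i]; print(e, np.linalg.norm(e), np.arctan2(e[1],e[0]))
print('bar',cw(680,295,.209)-cw(622,328,.177))
# go above plug & look
p=np.array([.468,.314])
robot.goto([p[0],p[1],.22],[np.pi,0,np.pi/2+.588])
g=shot('wrist','w0'); s=robot.sense(); print(s['tcp_pos'],s['tcp_rot'],s['t'],s['joint_pos'],g['R'].round(3).tolist(),-g['R'].T@g['t'])
```

```text
plug [0.46736323 0.31530566 0.036     ] [0.4681786  0.31344453 0.07      ]
chute [ 0.59691796 -0.05624427  0.235     ] dial [ 0.56748809 -0.26458418  0.177     ] 0.2182558972253117
yaw 1.4304658860658772 len 0.21040826189488332
[-0.01191877 -0.11198386  0.        ] 0.11261634999771125 -1.6768300694739102
[-1.88227985e-01  2.13742815e-02  2.49800181e-16] 0.18943767948535628 3.0285217229912655
[ 1.35295255e-02  1.15404879e-01 -1.66533454e-16] 0.11619524122651251 1.4540937396833538
[ 1.86617230e-01 -2.47952988e-02 -8.32667268e-17] 0.18825726337563797 -0.1320934605915574
bar [ 0.01304189 -0.02255144  0.032     ]
[0.46715015 0.31614247 0.22001032] [ 3.14123535e+00 -8.52125804e-04  2.16243966e+00] 1.6083 [-0.81636474  0.31672324  0.184015    1.84547979 -0.0694416   0.98510676
 -0.01126327] [[0.831, 0.557, 0.0], [0.531, -0.792, 0.303], [0.169, -0.251, -0.953]] [0.42459338 0.38063922 0.3443759 ]
```

View pics/w0.png

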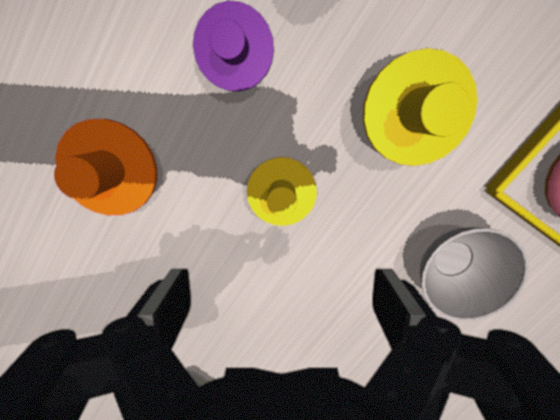

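The wrist picture shows the small plug with its flange centred at (282,191) and its knob at about (281,196). Nothing is close enough to obstruct the fingers.

Run:
```python
from h import *
g=load('w0'); hsv=cv2.cvtColor(g['image'],cv2.COLOR_RGB2HSV)
m=cv2.inRange(hsv,(22,130,60),(36,255,255)); m[:,:240]=0;m[:,325:]=0;m[:140]=0;m[240:]=0
c=max(cv2.findContours(m,0,1)[0],key=cv2.contourArea)
e=cv2.fitEllipse(c); q=c[:,0].astype(float); w=world(g,q[:,0],q[:,1],.036)[:,:2]
(ctr,r)=cv2.minEnclosingCircle(w.astype(np.float32)); print(e,world(g,*e[0],z=.036),ctr,r,'mean',w.mean(0))
print('knob',world(g,281,196,.07))
robot.sleep(.5); s=robot.sense(); print(s['tcp_pos'],s['wrist_force'],robot.inverse_kinematics([.597,-.056,.3],[np.pi,0,np.pi/2+.0]))
```

```text
((281.30584716796875, 190.9498748779297), (67.06818389892578, 68.38135528564453), 94.8554458618164) [[0.46747374 0.31706999 0.036     ]] (0.46825549006462097, 0.31606072187423706) 0.03559568151831627 mean [0.46770321 0.31664891]
knob [[0.46513226 0.32002311 0.07      ]]
[0.46796308 0.31406878 0.21998868] [ 0.65547004 -0.78670464 -0.70930166] [-0.35696329  0.32369255  0.49603807  1.68024255 -0.16451927  1.17925249
  0.18035275]
```

Run:
```python
from h import *
Y=np.pi/2+.588; A=[np.pi,0,Y]
p=np.array([.4677,.316])
robot.move_straight([*p,.12],attitude=A); robot.move_straight([*p,.0585],vel=.08); robot.sleep(.2)
print(robot.sense()['tcp_pos'])
robot.grip(0.0,40); s=robot.sense(); print(s['opening'],s['gripper_force'],s['t'],s['wrist_force'])
robot.move_straight([*p,.33],vel=.2)
tx=np.array([np.cos(Y),np.sin(Y)]); c=np.array([.597,-.056])
robot.goto([*(c-.09*tx),.335],A); robot.sleep(.4)
g=shot('wrist','w1'); s=robot.sense(); print(s['opening'],s['gripper_force'],s['tcp_pos'],s['t'],s['joint_pos'])
```

```text
[0.46802227 0.31621281 0.05906232]
0.30810556409544176 39.329044818878174 4.6167 [0.12216863 0.1707445  2.07795977]
0.30584058003297404 39.32631075382233 [ 0.64695705 -0.13068248  0.33505779] 8.3333 [-0.2224717   0.41437619  0.51768314  1.48407818 -0.20847769  1.29805687
  0.90328343]
```

View pics/w1.png

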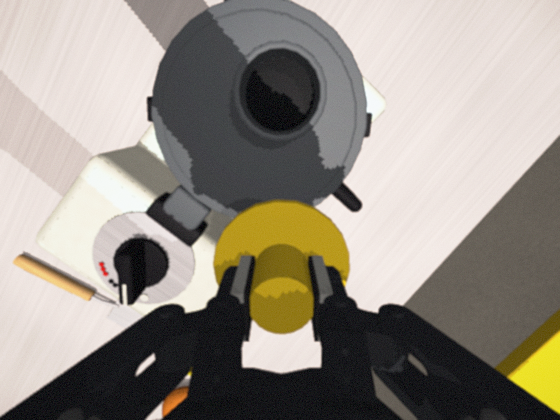

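The plug is gripped, with its flange centred at about (282,262). The chute mouth is clear at (281,90). I will enlarge it to get the centre accurately.

Run:
```python
from h import *
g=load('w1'); im=g['image']
cv2.imwrite('pics/w1c.png',cv2.resize(im[35:275,200:360,::-1],None,fx=2.5,fy=2.5,interpolation=cv2.INTER_CUBIC))
# rim by depth: points at height .225-.24 near chute
v,u=np.mgrid[30:160,215:345]; w=world(g,u.ravel(),v.ravel())
k=abs(w[:,2]-.235)<.005; q=w[k]; print(k.sum(),np.median(q[:,2]))
def circ(q):
    A=np.c_[2*q[:,:2],np.ones(len(q))]; s=np.linalg.lstsq(A,(q[:,:2]**2).sum(1),rcond=None)[0]; return s[:2],np.sqrt(s[2]+s[:2]@s[:2])
print('rim',circ(q))
hsv=cv2.cvtColor(im,cv2.COLOR_RGB2HSV)
m=cv2.inRange(hsv,(20,120,50),(36,255,255)); m[:195]=0;m[330:]=0
ys,xs=np.nonzero(m); w=world(g,xs,ys); k=abs(w[:,2]-.3125)<.006;q=w[k]
# flange edge from contour (upper half)
c=max(cv2.findContours(m,0,1)[0],key=cv2.contourArea)[:,0].astype(float)
c=c[(c[:,1]<265)&((c[:,1]<240)|(c[:,0]<225)|(c[:,0]>338))]
print('flange z',np.median(q[:,2]),'ctr',circ(world(g,c[:,0],c[:,1],.3125)),robot.sense()['tcp_pos'])
A=np.c_[q[:,:2],np.ones(len(q))]; print('tilt',np.linalg.lstsq(A,q[:,2],rcond=None)[0],len(q))
```

```text
2304 0.23493173467613063
rim (array([ 0.59736132, -0.05695143]), np.float64(0.028868503607646624))
flange z 0.3127284012343545 ctr (array([ 0.64626343, -0.1287691 ]), np.float64(0.034436332590932595)) [ 0.64695705 -0.13068248  0.33505779]
tilt [ 0.01385136 -0.01818847  0.30180952] 6334
```

View pics/w1c.png

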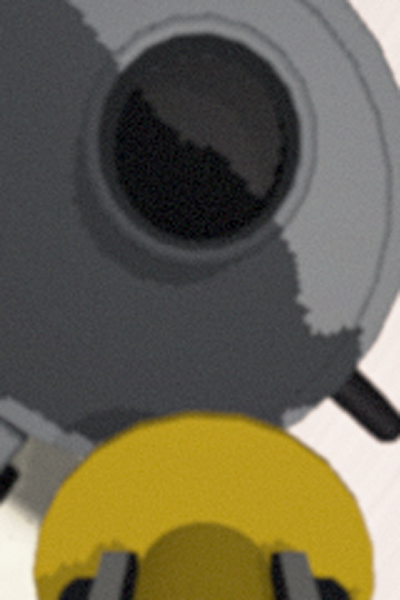

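The mouth sits inside the rim at crop (202,137), which agrees with the depth fit of (0.5974, -0.0570) at z = 0.235. The plug is upright, about 2 mm off the TCP along tool x, so I will correct for that.

Run:
```python
from h import *
g=load('w1'); print(world(g,280.8,89.6,.235))
T=np.array([.598,-.0587])
robot.move_straight([*T,.335],vel=.12); robot.sleep(.2)
robot.move_straight([*T,.297],vel=.08)
robot.sleep(.2); print(robot.sense()['wrist_force'],robot.sense()['tcp_pos'])
hit=robot.move_straight([*T,.2615],vel=.03,contact_N=8); robot.sleep(.2)
s=robot.sense(); print(hit,s['tcp_pos'],s['wrist_force'],s['torque'],s['gripper_force'],s['t'])
shot('wrist','w2')
```

```text
[[ 0.59683121 -0.05469568  0.235     ]]
[-0.29977569 -0.2801134  -0.8776623 ] [ 0.59831098 -0.05877063  0.29759761]
True [ 0.59780335 -0.05861362  0.2636866 ] [-0.45127872 -0.02709698  5.64923805] [ 0.01017198  0.06773188 -0.01828917] 39.81145262718201 11.4583
```

Run:
```python
from h import *
robot.grip(.75); robot.sleep(.2)
p=robot.sense()['tcp_pos']; Y=np.pi/2+.588; tx=np.array([np.cos(Y),np.sin(Y)])
robot.move_straight([p[0],p[1],.34],vel=.15)
robot.move_straight([*(p[:2]-.07*tx),.36],vel=.2); robot.sleep(.3)
g=shot('wrist','w3'); print(robot.sense()['t'])
hsv=cv2.cvtColor(g['image'],cv2.COLOR_RGB2HSV); m=cv2.inRange(hsv,(20,120,50),(36,255,255)); m[200:]=0
n,l,st,ce=cv2.connectedComponentsWithStats(m); i=1+np.argmax(st[1:,4]); print(st[i])
ys,xs=np.nonzero(l==i); w=world(g,xs,ys); h=w[:,2]; print(np.percentile(h,[5,30,50,70,98]))
q=w[abs(h-.241)<.006]; A=np.c_[q[:,:2],np.ones(len(q))]; print(len(q),np.median(q[:,2]),np.linalg.lstsq(A,q[:,2],rcond=None)[0])
kn=w[h>.268]; print('knob',kn.mean(0),len(kn))
c=max(cv2.findContours((l==i).astype(np.uint8),0,1)[0],key=cv2.contourArea)[:,0].astype(float)
ww=world(g,c[:,0],c[:,1],.239)[:,:2].astype(np.float32); print(cv2.minEnclosingCircle(ww))
```

```text
13.6917
[ 234   73   96  100 7541]
[0.24013329 0.24106456 0.2415181  0.24211832 0.27624029]
5898 0.24129059623985033 [ 0.00121148 -0.00301821  0.24039559]
knob [ 0.59841777 -0.05811491  0.27995359] 1558
((0.5986031889915466, -0.059057772159576416), 0.03640696033835411)
```

View pics/w3.png

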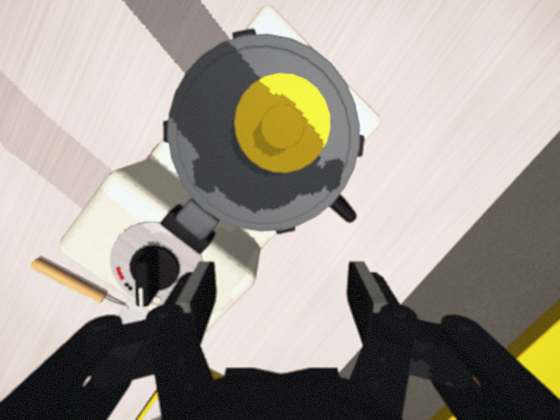

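The plug is seated: its flange lies on the rim at (282,123), its top is at z = 0.241 and it is level. The dial is at (154,268). Next I will look at the dial from nearer.

Run:
```python
from h import *
Y=2.08; tx=np.array([np.cos(Y),np.sin(Y)]); d=np.array([.570,-.267])
robot.goto([*(d-.07*tx),.33],[np.pi,0,Y]); robot.sleep(.4)
g=shot('wrist','w4'); s=robot.sense(); print(s['tcp_pos'],s['joint_pos'],s['t'])
for y in (2.08,.78,-1.06,-1.06-1.3): print(y,robot.inverse_kinematics([*d,.2],[np.pi,0,y]))
v,u=np.mgrid[0:300,100:460]; w=world(g,u.ravel(),v.ravel())
near=np.hypot(*(w[:,:2]-d).T)<.045
bar=w[near&(w[:,2]>.2)&(w[:,2]<.215)]; print('bar',len(bar),bar.mean(0))
r=cv2.minAreaRect((bar[:,:2]*1000).astype(np.float32)); print(r)
e=np.linalg.svd(bar[:,:2]-bar[:,:2].mean(0),full_matrices=False)[2][0]; print('dir',np.arctan2(e[1],e[0]),np.median(bar[:,2]))
disc=w[near&(abs(w[:,2]-.177)<.005)]; print('disc',len(disc),cv2.minEnclosingCircle((disc[:,:2]*1000).astype(np.float32)))
c=g['image'][0:300,130:430,::-1]; cv2.imwrite('pics/w4c.png',cv2.resize(c,None,fx=2,fy=2,interpolation=cv2.INTER_CUBIC))
```

```text
[ 0.60440032 -0.32755006  0.33012825] [ 0.05402662  0.47909333  0.58504287  1.42195852 -0.26611165  1.31956338
  1.16319424] 15.0083
2.08 [-0.02439887  0.47915759  0.55007483  1.72757873 -0.28747345  1.01601288
  1.1376484 ]
0.78 [-0.20563233  0.55211525  0.83366363  1.73748026 -0.46136002  1.0599451
 -0.00465489]
-1.06 [-0.39446158  0.75736156  1.2357025   1.74638438 -0.76485722  1.21387607
 -1.57780731]
-2.3600000000000003 [ 0.81109845  0.51391829 -0.61704177  1.67551042  0.33234057  1.05897587
  2.4426203 ]
bar 1307 [ 0.56781188 -0.26411921  0.20891867]
((568.3447875976562, -264.7646179199219), (13.514491081237793, 52.279144287109375), 28.4671630859375)
dir -1.0762585123052972 0.20899606867427994
disc 2050 ((568.3726806640625, -265.1670837402344), 27.064809799194336)
```

View pics/w4c.png

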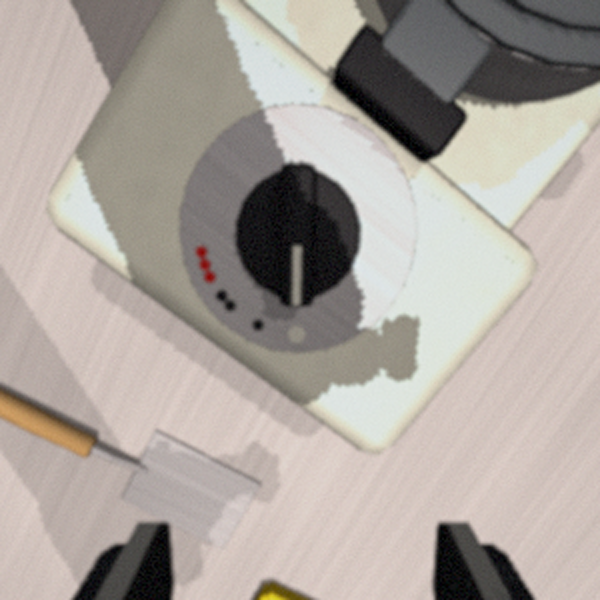

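The dial bar is clean at crop (297,232), pointing at the off mark. The centre is (0.5683, -0.2650), the bar top is at z = 0.209 and the bar direction is 2.067 rad; these match the given sizes. I will grip it and turn it.

Run:
```python
from h import *
c=[.5683,-.2650]; Y=2.067; z=.2005
robot.grip(.6)
robot.goto([*c,.28],[np.pi,0,Y]); robot.sleep(.2)
hit=robot.move_straight([*c,z],vel=.08,contact_N=10); robot.sleep(.3); print(hit,robot.sense()['tcp_pos'])
robot.grip(0.,70); s=robot.sense(); print(s['opening'],s['gripper_force'],s['wrist_force'],s['torque'],s['t'])
for a in np.arange(.13,1.31,.13):
    robot.goto([*c,z],[np.pi,0,Y-a]); s=robot.sense()
    print(round(a,2),(Y-s['tcp_rot'][2]).round(3),s['tcp_pos'].round(4),s['wrist_force'].round(1),s['torque'].round(2),round(s['gripper_force']),round(s['t'],1))
robot.sleep(.5); s=robot.sense(); print((Y-s['tcp_rot'][2]),s['tcp_rot'],s['torque'],s['wrist_force'],s['opening'],s['t'])
shot('wrist','w5'); shot('top','t5')
```

```text
False [ 0.56841626 -0.26504222  0.20082252]
0.1506876643292293 69.69528079032898 [-3.92004873  0.26067149  3.35686359] [ 0.00415746  0.67455974 -0.11690326] 17.8
0.13 0.127 [ 0.5675 -0.2655  0.2008] [-4.5 -1.3  5.7] [0.02 0.97 0.08] 70 18.1
0.26 0.258 [ 0.5675 -0.2655  0.2008] [-3.8 -0.6  4.9] [ 0.    1.01 -0.04] 70 18.3
0.39 0.388 [ 0.5675 -0.2655  0.2008] [-5.2  0.6  6.1] [-0.    0.98 -0.01] 70 18.6
0.52 0.517 [ 0.5674 -0.2655  0.2008] [-5.1  0.5  4.5] [-0.02  1.05  0.08] 70 18.8
0.65 0.647 [ 0.5674 -0.2655  0.2008] [-5.1  0.4  4.5] [-0.02  1.06 -0.03] 70 19.1
0.78 0.778 [ 0.5673 -0.2655  0.2008] [-6.6  0.3  5.9] [0.01 1.07 0.01] 70 19.3
0.91 0.907 [ 0.5673 -0.2655  0.2008] [-6.9 -0.7  5. ] [0.01 1.12 0.16] 70 19.6
1.04 1.037 [ 0.5672 -0.2655  0.2008] [-5.8  0.7  6.3] [-0.    1.11  0.1 ] 70 19.8
1.17 1.167 [ 0.5672 -0.2655  0.2008] [-5.8  1.1  6.6] [0.03 1.11 0.01] 70 20.1
1.3 1.297 [ 0.5672 -0.2655  0.2008] [-5.4 -0.   6.6] [0.05 1.25 0.18] 70 20.3
1.296294413865281 [-3.14018816e+00  1.49443220e-03  7.70705586e-01] [0.00921018 1.18570347 0.17427874] [-3.92210286  0.13306918  6.52233867] 0.1515187941259731 20.8
```

Run:
```python
from h import *
a=load('t5')['image'][120:270,130:440,::-1]; b=load('w5')['image'][...,::-1]
x=cv2.resize(a,(560,271),interpolation=cv2.INTER_CUBIC); y=cv2.resize(b,(420,315))
o=np.zeros((590,560,3),np.uint8); o[:271]=x; o[272:587,:420]=y; cv2.imwrite('pics/chk.png',o)
```

```text
(no output)
```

View pics/chk.png

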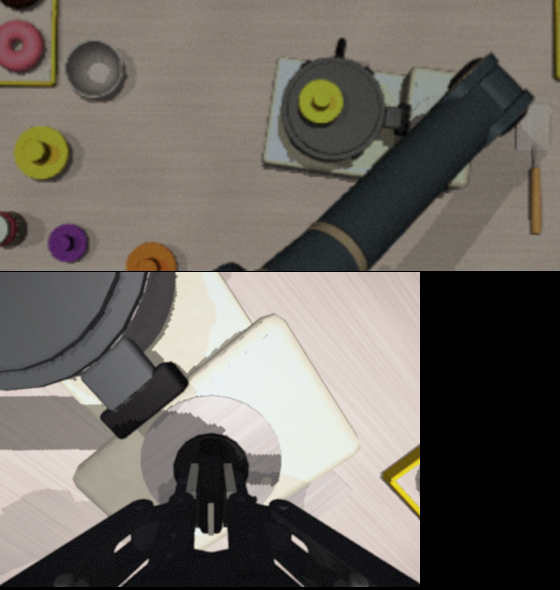

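The plug is still seated at (321,101) and the bystanders are where they were. The bar is between the fingers at (210,490), still aligned with the gripper. The gripper has turned 1.296 rad and feels 0.17 N m of spring torque, so the dial is at pulse.

```bash
python3 -c "
from h import *
robot.sleep(.3); print(robot.close_job())"
```

```text
the job is handed in; nothing more can be done
None
```

I handed the job in with the yellow plug seated and released in the chute and the gripper holding the dial at pulse (about 1.30 rad); the jar, bowl and spatula were not touched, but no verdict came back.

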